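Set up a bottomless portafilter and its dosing funnel on the dosing stand

TASK

Get the bottomless portafilter that lies on the counter ready for dosing: set it level in the dosing stand, its rim resting on the raised steel horseshoe and its black handle lying in the V rest, and let go of it. Then seat the metal dosing funnel upright in its basket, the spigot right inside and the shoulder flat on the rim. Leave everything else on the counter where it is.

Things in the scene. Friction and masses are not known exactly. Their poses are not given: they have to be found in the camera images.
- portafilter: Bottomless portafilter lying on the counter, front left: open steel basket holder, straight black handle, 0.48 kg. Origin: centre of the basket's underside; z up; handle along -x, sloping down 6 deg, 24-28 mm thick, x = -68 to -179. Basket wall 60 mm outside diameter (lower edge tapered to 53), 44 mm high; rim 80 mm across, z 36 to 44.
- portafilter_rim (a point): Centre of the portafilter's mouth at the top face of its rim, 44 mm above its origin, axes the same. The mouth is 55 mm inside diameter, 40 mm deep. Two ears 20 mm wide reach 46.5 mm out at +y and -y, level with the rim.
- portafilter_neck (a point): Best grip, where the portafilter balances: middle of its bare steel neck (17 mm rod along x, x = -30 to -68), 50 mm behind the basket axis towards the handle, 25.5 mm above the origin. Grip across it.
- stand: Dosing stand, fixed: low dark wooden board (175 x 100 mm, top at z = 12) with a level horseshoe of 10 mm steel rod on two legs. Origin: on the counter below the horseshoe's centre. The horseshoe opens to -x; inner radius 32.8 mm, prongs end at x = -23, rod top at z = 85. Seated, the portafilter is level over the origin, its x axis along the stand's, its own origin at z = 49.
- stand_rest (a point): Centre of the horseshoe at the height of its rod's top, 85 mm above the counter; axes as the stand's. A V rest for the front of the handle stands at x = -98: two 8 mm rods rising outward at 45 deg, 20 to 40 mm below this point, tips at y = +-19. The seated portafilter's rim top is 8 mm above this point.
- funnel: Dosing funnel: open metal ring, 46 mm high, 0.1 kg, standing upright on its spigot, right part of the counter. Origin: centre of its underside; z up. Spigot (z 0 to 9) tapers from 45 mm at the foot to 50.4 mm; above the flat shoulder (z = 9) a straight collar of 62 mm diameter, 5 mm wall: grip across its outside, fingertips above the shoulder. Seated, its origin is 9 mm below the rim top.
- tamper: Bystander: coffee tamper, 58 mm steel base and wooden handle, 95 mm high. Origin: centre of its underside. It may stand where the funnel could stand.
- basket: Bystander: low steel filter basket, 70 mm across, 24 mm high, behind the stand to the left. Origin: centre of its underside.
- pitcher: Bystander, fixed: steel milk pitcher, 102 x 68 mm, 88 mm high, at the back left. Origin: centre of its underside.
- shot: Bystander, fixed: shot glass, 50 mm wide, 64 mm high, on the flat bar scale behind the stand. Origin: centre of its underside.
- brush: Bystander: black group brush, 192 x 30 mm, 26 mm high, at the front right. Origin: centre of its underside.
- timer: Bystander: white kitchen timer, 58 x 66 mm, 22 mm high, at the front edge. Origin: centre of its underside.
- stirrers: Bystander, fixed: paper cup with wooden stirrers, 70 mm wide, 126 mm high, at the left. Origin: centre of its underside.
Not all that is in view belongs to the job. Leave any pink or turquoise look-alike of the funnel alone.

How it is judged (in metres and radians):
On the way, in this order (a step that is already met when the one before it is completed fails the run):
1. the portafilter rests level in the stand, released: rim on the horseshoe, handle in the V rest (x of portafilter_rim in the frame of stand_rest between -0.009 and 0.006 m and y of portafilter_rim in the frame of stand_rest between -0.005 and 0.005 m and z of portafilter_rim in the frame of stand_rest between 0.004 and 0.012 m and angle between portafilter's own z axis and vertical below 0.06 rad and angle between the x axis of portafilter and the x axis of stand, either way round below 0.08 rad and contact force between the fingers and portafilter below 0.05 N and linear speed of portafilter below 0.01 m/s), for 0.2 s.
2. the funnel sits upright in the basket, shoulder on the rim (z of funnel in the frame of portafilter_rim between -0.0115 and -0.0065 m and horizontal distance between funnel and portafilter_rim below 0.0045 m and angle between funnel's own z axis and vertical below 0.07 rad), for 0.2 s.
At the end, for the whole second after the job is handed in: Portafilter in the stand: rim centre within 5 mm across and -9 to 6 mm along it, rim top 4-12 mm above the rod, tilt < 0.06 rad, in line within 0.08 rad. Funnel in its mouth: within 4.5 mm of centre, underside 6.5-11.5 mm below the rim top, tilt < 0.07 rad. Both released and still (all of step 1 and all of step 2 and contact force between the fingers and funnel below 0.05 N and linear speed of funnel below 0.01 m/s); the robot touches nothing.
It fails at once if a bystander (tamper, filter basket, brush, timer) is shoved more than 25 mm or knocked over (distance of any of tamper, basket, brush, timer from where it was at the start of the episode above 0.025 m or angle between any of tamper, basket, brush, timer's own z axis and vertical above 0.5 rad).
It also fails if it takes over 64 s, if anything falls off the work surface, if the arm or the gripper's body presses on something with over 40 N, if the wrist force passes 120 N, or if a joint passes its speed limit or range.

ROBOT

A 6-joint arm with a two-finger parallel gripper is mounted at the origin on a cart in front of the work surface, level with it; the furniture and walls round the work are solid. World frame = base frame: x ahead of the robot, y to its left, z up, the work surface at z = 0. Lengths are in mm, angles in rad, forces in N, time in s.
With the tool pointing down it reaches from about 400 to 825 mm from the base axis. Payload 7 kg.
Tool frame: the origin (TCP) lies midway between the tips of the shut fingers; the grasp point (between the pads) lies 19 mm behind it; z points along the fingers, y is the line along which they close (so a half turn about z gives the same grasp; the last joint's range is limited). The gripper opens to 85 mm and grips with 20 to 120 N. Pads are 22 mm wide; open, the fingers measure 114 mm over their backs; the gripper's body (76 mm by 85 mm) begins 54 mm behind the grasp point. The pads swing forward as they close: fully open they stand 13 mm farther back than shut.
Start: joints at [-1.045, 0.359, 0.012, 0, -1.224, -0.288], TCP at [158.981, -655.988, 231.302] pointing down, gripper open.
Joint ranges: [-3.07, 3.07], [-1.43, 2.12], [-1.02, 1.25], [-3.03, 1.67], [-3.05, -0], [-3.03, 3.03]. Speed limits (rad/s): [2.39, 2.39, 3.01, 3.14, 3.14, 3.14].

INTERFACE

Orientations are given as a rotation vector (axis times angle).
In Python, from rig import manip gives the robot as it stands. The module is installed in compiled form; this text tells all that it offers.
- The arm moves only by the tool arm_command, never from a script. Its argument "targets" is a list of rows, each a list of 7 numbers: the shift along the world's x, y, z each as a share of 50 cm, from -1 to 1, then the turn, a rotation vector about the world's x, y, z each as a share of pi rad, from -1 to 1, then the gripper's target within -1 to 1 (fully open at 1, half-way at 0, shut at -1). In form: [[dx, dy, dz, ax, ay, az, grip], ...]. A call has 1 to 5 rows; each row is the pose to reach, as a shift and turn from the pose commanded when the call began, turning the shorter way round; what a row does not reach only later rows make up. A row lasts 1/8 s, in which the tool goes at most 62.5 mm and 10.7 degrees, less where a joint would pass 70% of its speed; a pose out of reach is approached as far as the arm can. A call with a number of a shift or a turn outside -1 to 1 is refused whole. A call with a gripper value outside its range is refused whole. The fingers move at their own pace and stop on an object; the grip force is fixed at half the most. Time passes only in rows, so rows that repeat a pose let the fingers close. It gives the time, the measured TCP pose, the force, the opening and the grip force at its end, in the units of the state.
- manip.observe(): the state, without advancing time (a new reading comes with each control period).
- manip.camera(name): name is "scene" or "side" or "wrist"; returns a dict with "image" (400x640x3 uint8, red, green, blue), "range_z" (400x640 float32, mm along the optical axis (not along the pixel's ray), 0 where there is no reading), "mtx" (3x3 intrinsics, pixels), "world_to_cam" (4x4, takes a point from world to camera coordinates). Camera axes: x right, y up, looking along -z (the intrinsics and any distortion apply to the point x, -y, -z); pixel columns grow to the right and rows downward; lengths in mm; the calibration is good to about 2 mm. A picture is of the moment at which its call begins.
- manip.sign_off(): hands the job in; it is judged then, once.
The state is a dict: "clock": time; "joints": joint angles; "joint_velocities": joint speeds; "tau": joint torques, N m; "tool_pos": TCP position; "tcp_rot": TCP orientation; "contact_force": force on the tool from outside, world axes, zero at the start; "wrist_torque": the same for the moment, N m; "finger_gap": opening from 0.0 (shut) to 1.0 (fully open); "gripper_force": force on a finger pad.
Only numpy, scipy, OpenCV 4.12 (cv2) and the standard library are available. Lean on these libraries where they do the work, as an engineer would, in place of code of your own. Each camera call takes 0.05 s, during which the arm holds its last target. There are 200 camera calls.

## Working session

There is one attempt and no reset: what is moved stays moved. The work goes in short steps, Python scripts to look and compute and a tool call to move; the robot and the scene stay as the last step left them, time stands still between calls to the robot, and variables do not carry over. Pictures are saved under pics/ and viewed, at most 10 in all, crops included, and the job is handed in when it is done.

Besides the shell and the picture viewer there is one more tool, called after "Emit:" as name(argument=value, ...) on one line, values as JSON. arm_command: Moves the arm, as the interface text tells. Shift numbers are shares of 50 cm and turn numbers shares of pi rad, none past 1 either way. Its arguments: {"type":"object","properties":{"targets":{"type":"array"}},"required":["targets"]}

```bash
mkdir -p pics
cat > h.py <<'E'
import numpy as np, cv2
from rig import manip
def cam(n):
    c=manip.camera(n); c={k:np.array(v) for k,v in c.items()}; return c
def pts(c):
    d=c['range_z'].astype(float);K=c['mtx'];v,u=np.mgrid[:d.shape[0],:d.shape[1]]
    P=np.stack([(u-K[0,2])/K[0,0]*d,-(v-K[1,2])/K[1,1]*d,-d,np.ones_like(d)],-1)
    W=P@np.linalg.inv(c['world_to_cam']).T
    W=W[...,:3]; W[d==0]=np.nan; return W
def save(c,name): cv2.imwrite('pics/'+name,cv2.cvtColor(c['image'],cv2.COLOR_RGB2BGR))
E
python3 - <<'E'
from h import *
print(manip.observe())
for n in('scene','side'):
    c=cam(n);save(c,n+'0.png');np.savez(n+'0.npz',**c);print(n,c['mtx'].tolist(),np.linalg.inv(c['world_to_cam']).round(2).tolist(),(c['range_z']>0).mean())
E
```

```text
{'clock': 0.0, 'joints': array([-1.04489149e+00,  3.59364002e-01,  1.10336449e-02, -3.80133167e-04,
       -1.22410481e+00, -2.88081543e-01]), 'joint_velocities': array([-0.0008664 ,  0.00132352, -0.00242837,  0.00028645, -0.00188771,
       -0.00040412]), 'tau': array([ 4.94197011e-04, -5.83317196e+01,  2.93429196e+01,  6.93682373e+00,
       -5.81677450e-03,  1.76122080e-05]), 'tool_pos': array([ 158.8697033 , -655.51981585,  230.36211122]), 'tcp_rot': array([ 3.72452146e-01, -3.11911259e+00, -2.58598149e-03]), 'contact_force': array([0.10495525, 0.17307714, 0.39801422]), 'wrist_torque': array([ 0.02913449, -0.01155296,  0.03781037]), 'gripper_force': 0.0, 'finger_gap': 0.9976291462019036}
scene [[457.6826564614504, 0.0, 322.1610542896909], [0.0, 457.6826564614504, 206.3329197901281], [0.0, 0.0, 1.0]] [[-0.5, 0.57, -0.66, -350.63], [-0.87, -0.31, 0.39, 438.08], [0.01, 0.76, 0.65, 1017.53], [0.0, 0.0, 0.0, 1.0]] 0.92789453125
side [[475.6078691158028, 0.0, 313.9335363776295], [0.0, 475.6078691158028, 204.1762874891115], [0.0, 0.0, 1.0]] [[0.92, 0.22, -0.32, 99.53], [-0.39, 0.53, -0.75, -1228.12], [0.01, 0.82, 0.57, 969.55], [0.0, 0.0, 0.0, 1.0]] 0.89571484375
```

View pics/scene0.png

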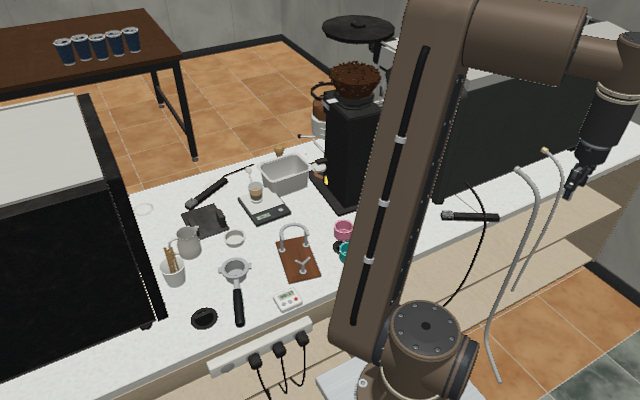

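View pics/side0.png

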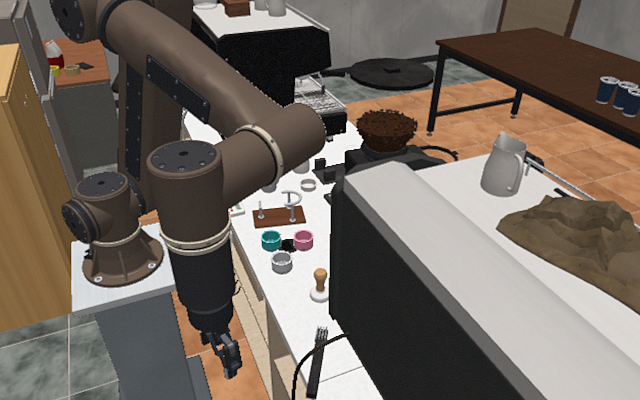

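The scene view shows the portafilter (basket at 235,268; handle to 239,322), the stand (297,255) and the timer (287,299). The side view shows the steel funnel (281,261), its teal and pink look-alikes, and the tamper (320,283).

Run:
```python
from h import *
def circ(p):
    A=np.c_[2*p,np.ones(len(p))];s=np.linalg.lstsq(A,(p**2).sum(1),rcond=None)[0];return s[:2],np.sqrt(s[2]+s[:2]@s[:2])
for n,boxes in(('scene',{'pf':(215,250,255,285),'handle':(228,288,250,328),'shoe':(274,220,316,245),'board':(272,220,322,284),'V':(290,258,316,276),'timer':(272,287,304,314)}),('side',{'funnel':(268,248,296,275),'stand':(250,188,308,228),'shoe':(278,188,306,206),'tamper':(306,264,332,304),'teal':(258,230,284,252),'pink':(291,229,316,251)})):
    c=dict(np.load(n+'0.npz'));W=pts(c)
    for k,(a,b,e,f) in boxes.items():
        w=W[b:f,a:e].reshape(-1,3);w=w[~np.isnan(w[:,0])];w=w[w[:,2]>4]
        print(n,k,len(w),np.percentile(w,[2,50,98],axis=0).round().tolist())
        zt=np.percentile(w[:,2],97); t=w[w[:,2]>zt-6]
        cc,r=circ(t[:,:2]);print('   top circ',zt.round(1),cc.round(1),r.round(1), 'med',np.median(t,0).round(1))
        cv,_=cv2.findContours  if 0 else (0,0)
        if k in('handle','board','stand'):
            q=w[(w[:,2]<18)] if k!='handle' else w
            print('   rect',cv2.minAreaRect(q[:,:2].astype(np.float32)))
```

```text
scene pf 595 [[486.0, 168.0, 5.0], [536.0, 206.0, 39.0], [567.0, 247.0, 46.0]]
   top circ 46.2 [530.1 207.6] 35.0 med [529.9 210.4  42.8]
scene handle 394 [[360.0, 223.0, 9.0], [405.0, 247.0, 27.0], [464.0, 270.0, 36.0]]
   top circ 35.4 [429.1 237.8] 22.7 med [434.3 238.8  32.4]
   rect ((415.44683837890625, 252.56283569335938), (42.86830139160156, 113.77204132080078), 72.10344696044922)
scene shoe 375 [[519.0, -37.0, 5.0], [564.0, -3.0, 36.0], [653.0, 55.0, 87.0]]
   top circ 86.6 [537.7  13.9] 39.2 med [556.5   5.1  83.7]
scene board 1630 [[418.0, -29.0, 6.0], [506.0, 23.0, 12.0], [586.0, 78.0, 85.0]]
   top circ 83.8 [538.3  13.9] 38.9 med [557.3   3.6  82.7]
   rect ((543.1467895507812, 2.6110687255859375), (147.37991333007812, 274.2575378417969), 66.0821304321289)
scene V 466 [[427.0, -16.0, 7.0], [456.0, 31.0, 12.0], [505.0, 65.0, 64.0]]
   top circ 62.3 [447.7  34.6] 15.5 med [444.1  40.   61.7]
scene timer 471 [[348.0, 86.0, 7.0], [371.0, 120.0, 19.0], [403.0, 150.0, 24.0]]
   top circ 23.6 [374.9 118.8] 23.5 med [375.3 119.6  20.1]
side funnel 474 [[398.0, -256.0, 5.0], [4
[... 251 characters left out ...]
81.6]
   rect ((528.3878173828125, 72.87808990478516), (244.87864685058594, 186.11183166503906), 65.65956115722656)
side shoe 168 [[517.0, -30.0, 5.0], [554.0, 40.0, 80.0], [648.0, 151.0, 86.0]]
   top circ 86.0 [538.   11.1] 39.1 med [555.2  -4.6  82.5]
side tamper 604 [[461.0, -494.0, 7.0], [479.0, -379.0, 69.0], [508.0, -349.0, 213.0]]
   top circ 208.6 [ 466.1 -484.3] 6.4 med [ 461.5 -486.1  213.9]
side teal 398 [[401.0, -149.0, 5.0], [432.0, -124.0, 30.0], [460.0, -87.0, 48.0]]
   top circ 46.7 [ 433.8 -130.9] 35.5 med [ 434.3 -110.2   44.1]
side pink 378 [[494.0, -185.0, 7.0], [524.0, -159.0, 30.0], [551.0, -123.0, 48.0]]
   top circ 47.1 [ 524.4 -153.7] 29.0 med [ 525.6 -150.8   44.1]
```

Run:
```python
import cv2
a=cv2.imread('pics/scene0.png')[210:330,190:340]; b=cv2.imread('pics/side0.png')[180:310,235:345]
import numpy as np
a=cv2.resize(a,None,fx=3,fy=3,interpolation=2);b=cv2.resize(b,(330,390),interpolation=2)
o=np.zeros((390,780,3),np.uint8);o[:360,:450]=a;o[:,450:]=b;cv2.imwrite('pics/z.png',o)
```

```text
(no output)
```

View pics/z.png

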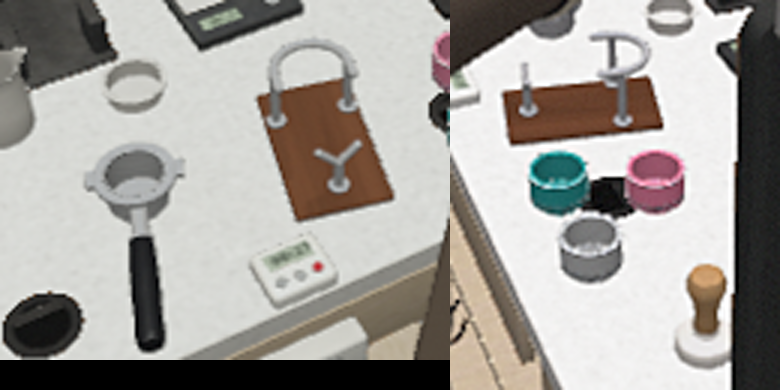

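Run:
```python
from h import *
c=dict(np.load('scene0.npz'));W=pts(c);hsv=cv2.cvtColor(c['image'],cv2.COLOR_RGB2HSV);im=c['image'].astype(int)
def line(p):
    vx,vy,x,y=cv2.fitLine(p.astype(np.float32),cv2.DIST_HUBER,0,.01,.01).ravel();return np.arctan2(vy,vx),x,y
m=np.zeros(im.shape[:2],bool);m[285:328,228:252]=1
h=W[m&(im.max(2)<60)];h=h[h[:,2]>12];print('handle',len(h),line(h[:,:2]),h.min(0),h.max(0))
m[:]=0;m[235:285,270:325]=1
b=W[m&(im[...,0]>im[...,2]*1.6)&(abs(W[...,2]-12)<4)];print('board',len(b),cv2.minAreaRect(b[:,:2].astype(np.float32)))
m[:]=0;m[215:290,265:325]=1
s=W[m&(W[...,2]>55)];s=s[s[:,0]<500];print('Vtips',len(s),s.mean(0),line(s[:,:2]))
P=W.reshape(-1,3)
c=dict(np.load('side0.npz'));P=np.r_[P,pts(c).reshape(-1,3)]
for x in range(300,1000,100):
    print(x,[ (lambda q:int(np.percentile(q,99)) if len(q)>10 else -1)(P[(abs(P[:,0]-x)<50)&(abs(P[:,1]-y)<50)&(P[:,2]>-20),2]) for y in range(500,-701,-100)])
```

```text
handle 308 (np.float32(-0.31562996), np.float32(407.39258), np.float32(247.2476)) [358.6385433  222.14082687  12.2951576 ] [467.31373353 271.21807582  37.55308539]
board 1045 ((503.7745361328125, 22.97225570678711), (95.87654113769531, 175.8856964111328), 77.13079833984375)
Vtips 38 [443.97263357  33.10482227  61.54350077] (np.float32(1.420273), np.float32(444.1891), np.float32(32.664288))
300 [3, 1, 2, 3, 19, 1, 748, 754, 1, 723, 698, 652, 618]
400 [465, 494, 29, 34, 24, 62, 46, 46, 45, 3, 651, 647, 8]
500 [496, 511, 5, 45, 82, 84, 47, 47, 16, 94, 479, 480, 480]
600 [496, 511, 95, 45, 46, 86, 41, 585, 585, 585, 485, 485, 485]
700 [496, 510, 82, 53, 25, 26, 17, 586, 593, 586, 472, 543, 541]
800 [497, 509, 56, 55, 28, 88, 85, 585, 586, 586, 448, 549, 544]
900 [485, 480, 9, 26, 19, 86, 85, 326, 328, -1, 452, 477, 486]
```

Emit:
arm_command(targets=[[0.12, 0.1, 0, 0, 0, 0, 1], [0.24, 0.2, 0, 0, 0, 0, 1], [0.36, 0.3, 0, 0, 0, 0, 1], [0.44, 0.4, 0, 0, 0, -0.05, 1], [0.5, 0.5, 0, 0, 0, -0.1, 1]])

```text
clock: 0.72
tool_pos: [384.6, -438.8, 230.8]
tcp_rot: [-0.128, -3.138, -0.001]
contact_force: [0.8, -0.6, 0.3]
finger_gap: 0.999
gripper_force: 0.0
```

Emit:
arm_command(targets=[[0.02, 0.12, 0, 0, 0, 0, 1], [0.03, 0.24, 0, 0, 0, -0.02, 1], [0.04, 0.36, 0, 0, 0, -0.04, 1], [0.06, 0.48, 0, 0, 0, -0.06, 1], [0.08, 0.6, 0, 0, 0, -0.07, 1]])

```text
clock: 1.35
tool_pos: [423.1, -138.6, 231.3]
tcp_rot: [0.466, 3.106, 0.0]
contact_force: [1.5, 0.6, -0.0]
finger_gap: 0.998
gripper_force: 0.0
```

Emit:
arm_command(targets=[[0.02, 0.12, 0, 0, 0, 0, 1], [0.04, 0.24, 0, 0, 0, 0, 1], [0.06, 0.36, 0, 0, 0, 0, 1], [0.06, 0.48, 0, 0, 0, 0, 1], [0.06, 0.6, 0, 0, 0, 0, 1]])

```text
clock: 1.98
tool_pos: [452.8, 161.5, 231.3]
tcp_rot: [-0.463, -3.107, -0.0]
contact_force: [1.8, -0.8, 0.3]
finger_gap: 1.001
gripper_force: 0.0
```

Run:
```python
from h import *
s=manip.observe();print(s['tool_pos'],s['tcp_rot'])
c=cam('wrist');save(c,'w1.png');np.savez('w1.npz',**c);print(np.linalg.inv(c['world_to_cam']).round(2).tolist())
```

```text
[452.83546465 161.48983591 231.25904957] [-4.63299015e-01 -3.10719604e+00 -6.90750331e-05]
[[0.29, -0.91, -0.29, 378.23], [0.96, 0.28, 0.09, 183.99], [0.0, -0.31, 0.95, 373.89], [0.0, 0.0, 0.0, 1.0]]
```

View pics/w1.png

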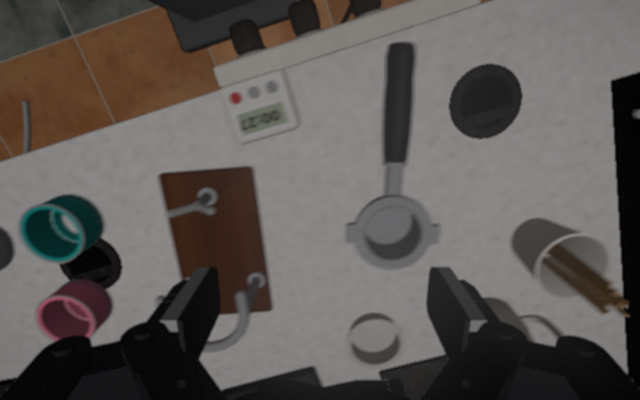

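The wrist view shows the whole portafilter (rim centre ~392,232; handle up to 400,45) and the stand (V at 205,200; the horseshoe partly hidden by a finger).

```bash
cat >> h.py <<'E'
def circ(p):
    for _ in range(4):
        A=np.c_[2*p,np.ones(len(p))];s=np.linalg.lstsq(A,(p**2).sum(1),rcond=None)[0];r=np.sqrt(s[2]+s[:2]@s[:2])
        e=abs(np.linalg.norm(p-s[:2],axis=1)-r);p=p[e<=max(3,np.percentile(e,85))]
    return s[:2].round(1),r.round(1)
def line(p):
    vx,vy,x,y=cv2.fitLine(p.astype(np.float32),cv2.DIST_HUBER,0,.01,.01).ravel();return float(np.arctan2(vy,vx)),float(x),float(y)
E
python3 - <<'E'
from h import *
c=dict(np.load('w1.npz'));W=pts(c);im=c['image'].astype(int)
z=W[...,2]
m=np.zeros(z.shape,bool);m[190:272,340:445]=1
r=W[m&(z>40)&(z<52)];print('rim z',np.percentile(r[:,2],[5,50,95]),len(r))
# hull of rim without ears -> outer circle; inner from edges
ax=-0.3156
R=np.array([[np.cos(ax),np.sin(ax)],[-np.sin(ax),np.cos(ax)]])
q=r[:,:2]@R.T; print('extent rot',np.percentile(q,[.5,99.5],axis=0), 'mid->',((np.percentile(q,.5,axis=0)+np.percentile(q,99.5,axis=0))/2)@R)
print('circ',circ(r[:,:2]))
m[:]=0;m[40:165,375:420]=1
h=W[m&(im.max(2)<75)&(z>8)];print('handle',line(h[:,:2]),len(h))
m[:]=0;m[163:195,380:408]=1
n=W[m&(z>10)];print('neck',line(n[:,:2]),np.percentile(n[:,2],[50,95]))
m[:]=0;m[160:320,155:275]=1
b=W[m&(abs(z-12)<4)&(im[...,0]>im[...,2]*1.6)];print('board',cv2.minAreaRect(b[:,:2].astype(np.float32)))
s=W[m&(z>76)&(z<92)];print('shoe',circ(s[:,:2]),len(s),np.median(s,0))
v=W[m&(z>40)&(z<72)];v=v[v[:,0]<480];print('V',line(v[:,:2]),v.mean(0),len(v),v.min(0),v.max(0))
g=W[120:160,560:640]; 
f=(z<20)&(z>-20);print('table z',np.median(z[f&(z<6)]))
E
```

```text
rim z [42.05171204 44.09141437 45.31299619] 2778
extent rot [[403.49896965 316.8144939 ]
 [480.87771215 407.99712967]] mid-> [532.83481333 207.25723858]
circ (array([532.1, 207.2]), np.float64(35.3))
handle (-0.30907517671585083, 412.0738525390625, 245.6193084716797) 2933
neck (-0.3090931475162506, 479.8931579589844, 222.91578674316406) [32.8747048  35.81765223]
board ((505.6083984375, 24.1177978515625), (93.43645477294922, 170.28900146484375), 77.69584655761719)
shoe (array([535.5,  15.7]), np.float64(39.9)) 380 [539.60343681  52.06287029  83.90545523]
V (1.3728755712509155, 446.4012756347656, 33.494606018066406) [446.61429377  33.11728619  59.51564505] 453 [440.09084185  12.22799337  40.24724631] [455.27312634  56.67574668  69.77736799]
table z 0.2201393818187114
```

Emit:
arm_command(targets=[[0.058, 0.124, -0.05, 0, 0, -0.004, 1], [0.058, 0.124, -0.17, 0, 0, -0.004, 1], [0.058, 0.124, -0.29, 0, 0, -0.004, 1], [0.058, 0.124, -0.38, 0, 0, -0.004, 1], [0.058, 0.124, -0.445, 0, 0, -0.004, 1]])

```text
clock: 2.65
tool_pos: [481.4, 220.6, 6.4]
tcp_rot: [-0.483, -3.103, 0.003]
contact_force: [0.8, 0.7, 0.7]
finger_gap: 1.0
gripper_force: 0.0
```

Emit:
arm_command(targets=[[0, 0, 0, 0, 0, 0, -1], [0, 0, 0, 0, 0, 0, -1], [0, 0, 0, 0, 0, 0, -1], [0, 0, 0, 0, 0, 0, -1], [0, 0, 0, 0, 0, 0, -1]])

```text
clock: 3.28
tool_pos: [483.3, 222.4, 10.5]
tcp_rot: [0.482, 3.102, 0.004]
contact_force: [-2.0, 0.5, 6.4]
finger_gap: 0.176
gripper_force: 58.4
```

Emit:
arm_command(targets=[[0, 0, 0.04, 0, 0, 0, -1], [0, 0, 0.1, 0, 0, 0, -1], [0, 0, 0.16, 0, 0, 0, -1], [0, 0, 0.21, 0, 0, 0, -1], [0, 0, 0.21, 0, 0, 0, -1]])

```text
clock: 3.9
tool_pos: [482.9, 222.2, 115.5]
tcp_rot: [0.483, 3.102, 0.005]
contact_force: [0.2, 0.8, -5.8]
finger_gap: 0.174
gripper_force: 59.5
```

```bash
cat > look.py <<'E'
from h import *
import sys
s=manip.observe();print(s['tool_pos'],s['tcp_rot'],s['finger_gap'],s['contact_force'])
for n in ('scene','wrist'):
    c=cam(n);np.savez(sys.argv[1]+n+'.npz',**c);save(c,sys.argv[1]+n+'.png')
a=cv2.imread('pics/'+sys.argv[1]+'scene.png')[190:330,180:340];a=cv2.resize(a,(480,420),interpolation=2)
b=cv2.imread('pics/'+sys.argv[1]+'wrist.png');b=cv2.resize(b,(320,200))
o=np.zeros((420,800,3),np.uint8);o[:,:480]=a;o[:200,480:]=b;cv2.imwrite('pics/'+sys.argv[1]+'.png',o)
E
python3 look.py a
```

```text
[482.87948743 222.18645254 115.53666277] [0.48310416 3.10205288 0.00526768] 0.17357068157478658 [ 0.2125204   0.83684129 -5.8292993 ]
```

View pics/a.png

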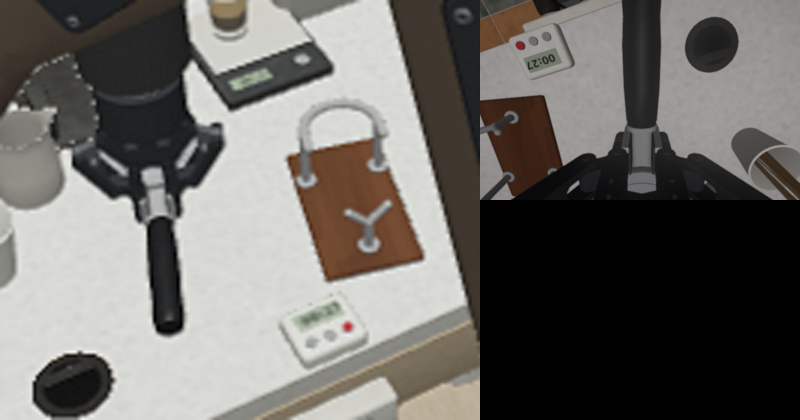

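Lifted, with the neck in the pads and the handle still in line. I'll check pitch against the earlier, level view.

Run:
```python
from h import *
for f,b in(('w1',(45,160,380,415)),('awrist',(5,235,290,355))):
    c=dict(np.load(f+'.npz'));W=pts(c);im=c['image'].astype(int)
    m=np.zeros(W.shape[:2],bool);m[b[0]:b[1],b[2]:b[3]]=1
    h=W[m&(im.max(2)<90)&(W[...,2]>10)]
    yaw,x,y=line(h[:,:2]); d=np.array([np.cos(yaw),np.sin(yaw)]);n=np.array([-d[1],d[0]])
    s=(h[:,:2]-[x,y])@d;t=(h[:,:2]-[x,y])@n; k=abs(t)<4
    p=np.polyfit(s[k],h[k,2],1);print(f,'yaw',yaw,x,y,'slope',np.degrees(np.arctan(p[0])),p[1],s.min(),s.max(),len(h))
```

```text
w1 yaw -0.30815908312797546 411.5252380371094 245.47410583496094 slope 5.763840887057745 31.0578407961659 -49.57598139396525 54.09530663070211 2931
awrist yaw -0.3105790913105011 417.8970031738281 241.41473388671875 slope 5.363495040459232 135.8458355498561 -35.66855777325416 43.227016322936194 14834
```

Run:
```python
from h import *
from scipy.optimize import least_squares
def torus(p):
    f=lambda q:np.hypot(np.hypot(p[:,0]-q[0],p[:,1]-q[1])-37.8,p[:,2]-q[2])-5
    return least_squares(f,[537,14,80],loss='soft_l1',f_scale=1.5)
for n in('ascene','scene0','side0','awrist','w1'):
    c=dict(np.load(n+'.npz'));W=pts(c);p=W.reshape(-1,3);p=p[(p[:,2]>72)&(p[:,2]<92)&(abs(p[:,0]-540)<60)&(abs(p[:,1]-13)<48)]
    # keep arc part (ahead of prong ends)
    s=(p[:,0]-538)*.977-(p[:,1]-13)*.213; p=p[s>-22]
    if len(p)>30:
        r=torus(p);print(n,len(p),r.x.round(1),np.abs(r.fun).mean().round(2))
    p=W.reshape(-1,3);v=p[(p[:,2]>48)&(p[:,2]<70)&(abs(p[:,0]-445)<20)&(abs(p[:,1]-33)<35)]
    if len(v)>10: print('   V',len(v),v.mean(0).round(1),((v.min(0)+v.max(0))/2).round(1),line(v[:,:2])[0]-np.pi/2)
```

```text
ascene 146 [540.5  13.   79.8] 1.34
   V 48 [444.   34.2  59.3] [443.5  33.9  59. ] -0.21204860607651277
scene0 147 [540.3  12.8  80.4] 1.55
   V 47 [444.   33.8  59.8] [444.6  33.5  59.2] -0.15746386448410554
side0 122 [539.6  11.4  80.2] 1.6
   V 23 [446.   37.2  60.5] [444.7  32.6  59.3] -0.20906813541916414
   V 680 [447.8  40.1  58.3] [448.8  40.6  58.8] -0.20589192310837312
w1 930 [542.9  13.7  80.2] 0.74
   V 424 [446.7  32.9  60.5] [447.7  34.5  59. ] -0.19958098331955476
```

Emit:
arm_command(targets=[[0, -0.1, 0, 0, 0, 0.01, -1], [0, -0.2, 0, 0, 0, 0.02, -1], [0, -0.28, 0, 0, 0, 0.03, -1], [0, -0.28, 0, 0, 0, 0.03, -1]])

```text
clock: 4.5
tool_pos: [480.4, 78.6, 112.0]
tcp_rot: [-0.341, -3.12, 0.003]
contact_force: [0.8, -0.2, -5.8]
finger_gap: 0.174
gripper_force: 59.9
```

Emit:
arm_command(targets=[[0.021, -0.08, 0, 0, 0, 0.001, -1], [0.021, -0.109, 0, 0, 0, 0.002, -1], [0.021, -0.109, 0, 0, 0, 0.002, -1], [0.021, -0.109, 0, 0, 0, 0.002, -1]])

```text
clock: 5.0
tool_pos: [492.6, 27.4, 113.3]
tcp_rot: [-0.327, -3.124, 0.0]
contact_force: [0.7, -0.1, -5.7]
finger_gap: 0.178
gripper_force: 60.3
```

```bash
python3 look.py b
python3 - <<'E'
from h import *
c=dict(np.load('bscene.npz'));W=pts(c);p=W.reshape(-1,3)
r=p[(abs(p[:,0]-541)<55)&(abs(p[:,1]-13)<60)&(p[:,2]>135)&(p[:,2]<155)];print(len(r),r.min(0),r.max(0),circ(r[:,:2]) if len(r)>20 else 0)
E
```

```text
[492.61770781  27.43987011 113.29289573] [-3.26631165e-01 -3.12386823e+00  3.76707703e-04] 0.17845350685471326 [ 0.66033962 -0.06688699 -5.72796976]
60 [486.2429533 -27.1517073 135.0170374] [564.7564163   63.14876324 152.78899144] (array([525.5,  43.6]), np.float64(36.7))
```

View pics/b.png

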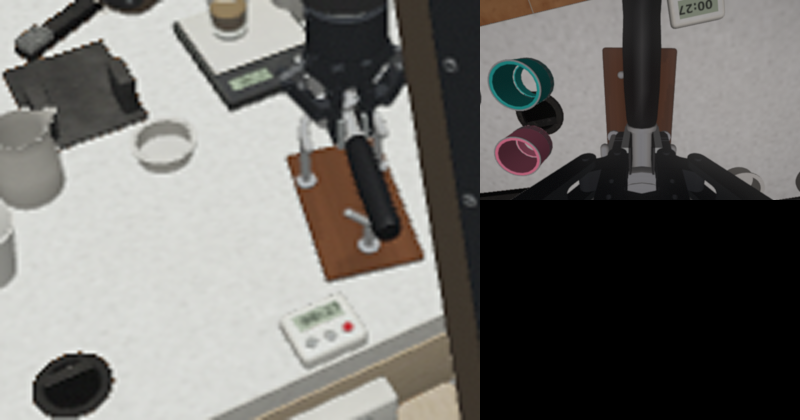

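Grip steady, with the portafilter roughly over the stand. I'll correct the offset and lower until the taper enters the horseshoe.

Emit:
arm_command(targets=[[-0.004, -0.007, 0, 0, 0, 0, -1], [-0.004, -0.007, 0, 0, 0, 0, -1], [-0.004, -0.007, -0.03, 0, 0, 0, -1], [-0.004, -0.007, -0.057, 0, 0, 0, -1], [-0.004, -0.007, -0.057, 0, 0, 0, -1]])

```text
clock: 5.72
tool_pos: [489.6, 23.0, 83.5]
tcp_rot: [-0.327, -3.121, 0.003]
contact_force: [0.2, -0.2, -5.9]
finger_gap: 0.175
gripper_force: 60.2
```

No contact so far; continuing down.

Emit:
arm_command(targets=[[0.002, 0.002, -0.01, 0, 0, 0, -1], [0.002, 0.002, -0.022, 0, 0, 0, -1], [0.002, 0.002, -0.034, 0, 0, 0, -1], [0.002, 0.002, -0.042, 0, 0, 0, -1], [0.002, 0.002, -0.042, 0, 0, 0, -1]])

```text
clock: 6.35
tool_pos: [491.6, 24.4, 64.0]
tcp_rot: [-0.327, -3.124, 0.001]
contact_force: [0.3, -0.3, -4.6]
finger_gap: 0.173
gripper_force: 60.2
```

Emit:
arm_command(targets=[[0, 0, -0.004, 0, 0, 0, -1], [0, 0, -0.008, 0, 0, 0, -1], [0, 0, -0.008, 0, 0, 0, -1]])

```text
clock: 6.72
tool_pos: [491.8, 24.5, 60.2]
tcp_rot: [-0.327, -3.124, 0.0]
contact_force: [1.0, -0.7, -5.6]
finger_gap: 0.175
gripper_force: 60.2
```

Emit:
arm_command(targets=[[0, 0, -0.003, 0, 0, 0, -1], [0, 0, -0.005, 0, 0, 0, -1], [0, 0, -0.005, 0, 0, 0, -1]])

```text
clock: 7.1
tool_pos: [492.2, 24.6, 59.1]
tcp_rot: [0.326, 3.124, 0.0]
contact_force: [-6.6, 1.3, 11.1]
finger_gap: 0.176
gripper_force: 62.2
```

Seated on the rod; releasing and rising.

Emit:
arm_command(targets=[[0, 0, 0, 0, 0, 0, 0], [0, 0, 0, 0, 0, 0, 1], [0, 0, 0, 0, 0, 0, 1], [0, 0, 0, 0, 0, 0, 1], [0, 0, 0, 0, 0, 0, 1]])

```text
clock: 7.72
tool_pos: [491.8, 24.5, 57.7]
tcp_rot: [-0.327, -3.124, 0.0]
contact_force: [-0.3, -0.3, -0.7]
finger_gap: 1.001
gripper_force: 0.0
```

Emit:
arm_command(targets=[[0, 0, 0.04, 0, 0, 0, 1], [0, 0, 0.1, 0, 0, 0, 1], [0, 0, 0.2, 0, 0, 0, 1], [-0.03, -0.08, 0.3, 0, 0, 0, 1], [-0.1, -0.18, 0.34, 0, 0, 0, 1]])

```text
clock: 8.35
tool_pos: [445.5, -62.3, 228.9]
tcp_rot: [0.323, 3.121, 0.001]
contact_force: [0.5, -1.1, -0.2]
finger_gap: 1.003
gripper_force: 0.0
```

```bash
python3 look.py c
python3 - <<'E'
from h import *
for n in('cscene','cwrist'):
    c=dict(np.load(n+'.npz'));W=pts(c);p=W.reshape(-1,3)
    r=p[(abs(p[:,0]-541)<55)&(abs(p[:,1]-13)<60)&(p[:,2]>88)&(p[:,2]<100)]
    if len(r)>20: print(n,len(r),np.percentile(r[:,2],[5,50,95]).round(1),r.min(0).round(),r.max(0).round(),circ(r[:,:2]), np.linalg.lstsq(np.c_[r[:,:2]-[541,13],np.ones(len(r))],r[:,2],rcond=None)[0])
    m=(c['image'].max(2)<75)&(W[...,2]>55)&(W[...,2]<90)&(abs(W[...,0]-430)<70)&(abs(W[...,1]-40)<40)
    if m.sum()>30: print(' handle',line(W[m][:,:2]),m.sum())
E
```

```text
[445.54907399 -62.26738772 228.94512439] [3.22955848e-01 3.12115544e+00 1.03737395e-03] 1.0031233001905446 [ 0.46772891 -1.10463757 -0.2413513 ]
cscene 260 [88.8 91.8 94.7] [499. -34.  88.] [583.  60.  97.] (array([539. ,  14.2]), np.float64(35.4)) [1.91386031e-03 1.52856046e-04 9.17559450e+01]
 handle (-0.20025713741779327, 413.3833312988281, 43.92958450317383) 305
cwrist 2856 [90.2 92.9 94.1] [503. -33.  88.] [580.  61.  95.] (array([541.9,  13.2]), np.float64(35.6)) [1.11544859e-02 8.04775033e-04 9.28391544e+01]
 handle (-0.22903990745544434, 420.71868896484375, 35.492950439453125) 4420
```

View pics/c.png

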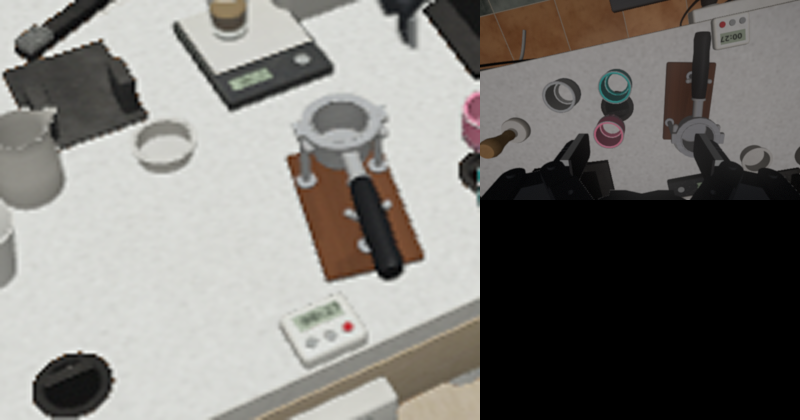

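Portafilter seated and level at (541.5, 13). Next, the funnel from the wrist view (~ full-res 165,190).

Run:
```python
from h import *
c=dict(np.load('cwrist.npz'));W=pts(c);p=W.reshape(-1,3)
r=p[(abs(p[:,0]-427)<50)&(abs(p[:,1]+225)<50)&(p[:,2]>38)&(p[:,2]<55)];print(len(r),np.percentile(r[:,2],[5,50,95]),r.min(0),r.max(0),circ(r[:,:2]))
s=(p[:,2]>10)&(p[:,2]<60)&(abs(p[:,0]-430)<120)&(abs(p[:,1]+225)<120)
for k,(x,y) in dict(teal=(434,-120),pink=(524,-154),tamper=(479,-365)).items():
    t=p[(abs(p[:,0]-x)<50)&(abs(p[:,1]-y)<45)&(p[:,2]>40)];print(k,t.min(0).round() if len(t) else 0,t.max(0).round() if len(t) else 0)
print(manip.observe()['joints'])
```

```text
1487 [39.25068139 45.65441972 47.10471321] [ 398.24223512 -256.03509705   38.00113093] [ 461.21336354 -193.48858926   48.23985937] (array([ 429. , -223.2]), np.float64(28.4))
teal [ 402. -147.   40.] [465. -75. 317.]
pink [ 496. -185.   40.] [ 559. -122.   48.]
tamper [ 472. -379.   40.] [ 509. -347.   96.]
[ 2.98769362e-01 -2.77473988e-02 -4.68838783e-01  2.71020311e-04
 -1.12552044e+00 -2.08011506e+00]
```

Emit:
arm_command(targets=[[-0.01, -0.08, 0, 0, 0, 0.055, 1], [-0.02, -0.16, 0, 0, 0, 0.11, 1], [-0.03, -0.24, 0, 0, 0, 0.165, 1], [-0.032, -0.3, 0, 0, 0, 0.22, 1], [-0.032, -0.324, 0, 0, 0, 0.275, 1]])

```text
clock: 9.07
tool_pos: [427.9, -225.3, 225.8]
tcp_rot: [1.017, -2.972, -0.001]
contact_force: [1.0, 0.6, -0.1]
finger_gap: 0.999
gripper_force: 0.0
```

Emit:
arm_command(targets=[[0, 0, -0.02, 0, 0, 0.055, 1], [0, 0, -0.06, 0, 0, 0.11, 1], [0, 0, -0.1, 0, 0, 0.165, 1], [0, 0, -0.14, 0, 0, 0.205, 1], [0, 0, -0.14, 0, 0, 0.205, 1]])

```text
clock: 9.7
tool_pos: [427.2, -223.7, 154.8]
tcp_rot: [1.898, -2.5, -0.004]
contact_force: [0.2, 0.1, 0.3]
finger_gap: 1.002
gripper_force: 0.0
```

Run:
```python
from h import *
s=manip.observe();print(s['tool_pos'],s['tcp_rot'],s['joints'])
c=cam('wrist');save(c,'d.png');W=pts(c);p=W.reshape(-1,3)
r=p[(abs(p[:,0]-427)<50)&(abs(p[:,1]+225)<50)&(p[:,2]>40)&(p[:,2]<52)];print(len(r),np.percentile(r[:,2],[5,50,95]),r.min(0),r.max(0),circ(r[:,:2]) if len(r)>9 else 0)
```

```text
[ 427.22528655 -223.72952617  154.8389317 ] [ 1.89804074 -2.50037094 -0.00386906] [-7.36039644e-02  1.09878893e-01 -5.08054186e-01 -3.05933383e-04
 -9.56305956e-01 -1.98411472e-01]
2040 [42.56588697 45.90033424 47.09314366] [ 397.76790698 -256.22194141   40.02492601] [ 460.46024576 -193.20962802   48.08440898] (array([ 428.9, -225.4]), np.float64(28.4))
```

View pics/d.png

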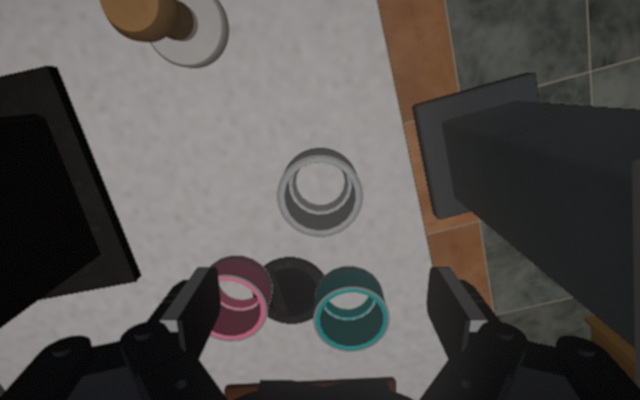

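The wrist view shows the steel funnel clear at (320,192), with the look-alikes off the finger line. Descending and gripping.

Emit:
arm_command(targets=[[0.004, -0.003, -0.08, 0, 0, 0, 1], [0.004, -0.003, -0.16, 0, 0, 0, 1], [0.004, -0.003, -0.24, 0, 0, 0, 1], [0.004, -0.003, -0.285, 0, 0, 0, 1], [0.004, -0.003, -0.285, 0, 0, 0, 1]])

```text
clock: 10.38
tool_pos: [429.9, -225.5, 13.2]
tcp_rot: [1.897, -2.502, -0.002]
contact_force: [0.1, -0.1, 1.4]
finger_gap: 1.001
gripper_force: 0.0
```

Emit:
arm_command(targets=[[0, 0, 0, 0, 0, 0, -1], [0, 0, 0, 0, 0, 0, -1], [0, 0, 0, 0, 0, 0, -1], [0, 0, 0, 0, 0, 0, -1]])

```text
clock: 10.88
tool_pos: [431.6, -225.7, 15.8]
tcp_rot: [-1.899, 2.5, -0.004]
contact_force: [-1.0, 0.5, 5.6]
finger_gap: 0.717
gripper_force: 63.3
```

Emit:
arm_command(targets=[[0, 0, 0.05, 0, 0, 0, -1], [0, 0, 0.13, 0, 0, 0, -1], [0, 0, 0.21, 0, 0, 0, -1], [0, 0, 0.28, 0, 0, 0, -1], [0, 0, 0.28, 0, 0, 0, -1]])

```text
clock: 11.5
tool_pos: [432.4, -225.9, 158.1]
tcp_rot: [-1.897, 2.497, -0.009]
contact_force: [0.8, 0.5, -1.6]
finger_gap: 0.714
gripper_force: 65.3
```

Run:
```python
from h import *
s=manip.observe();print(s['tool_pos'],s['tcp_rot'],s['finger_gap'],s['contact_force'])
R=cv2.Rodrigues(s['tcp_rot'])[0];t=s['tool_pos']
for n in('wrist','side'):
    c=cam(n);save(c,'e'+n+'.png');W=pts(c);p=W.reshape(-1,3)
    q=(p-t);l=q@R
    im=c['image'].reshape(-1,3).astype(int)
    k=(np.hypot(q[:,0],q[:,1])<42)&(q[:,2]<45)&(q[:,2]>-40)&(im.min(1)>60)&(abs(l[:,1])<29.5)
    r=p[k]
    if len(r)>20:
        print(n,len(r),np.percentile(r,[1,50,99],axis=0).round(1).tolist())
        top=r[r[:,2]>np.percentile(r[:,2],95)-5];print('  top',circ(top[:,:2]),len(top),np.linalg.lstsq(np.c_[top[:,:2]-t[:2],np.ones(len(top))],top[:,2],rcond=None)[0])
```

```text
[ 432.40083503 -225.89977356  158.11802823] [-1.89712587  2.49682602 -0.00934679] 0.7141650169850062 [ 0.82842258  0.5138548  -1.59793041]
wrist 12403 [[402.5, -256.9, 143.1], [429.7, -234.1, 187.0], [461.1, -196.3, 189.2]]
  top (array([ 432. , -226.6]), np.float64(28.5)) 6831 [6.58292493e-03 1.13959398e-04 1.87947037e+02]
side 453 [[400.7, -257.3, 143.7], [431.5, -238.0, 171.0], [457.9, -195.2, 188.2]]
  top (array([ 429.2, -226.4]), np.float64(29.3)) 108 [ 2.43988723e-02 -1.44718730e-02  1.84820536e+02]
```

Held upright and centred (origin = TCP z − 16). Carrying it over the stand.

Emit:
arm_command(targets=[[0.02, 0.11, 0, 0, 0, 0, -1], [0.04, 0.22, 0, 0, 0, 0, -1], [0.08, 0.32, 0, 0, 0, 0, -1], [0.14, 0.41, 0, 0, 0, 0, -1], [0.219, 0.479, 0, 0, 0, 0, -1]])

```text
clock: 12.22
tool_pos: [539.6, 15.9, 153.3]
tcp_rot: [1.902, -2.5, -0.001]
contact_force: [1.2, 0.5, -0.2]
finger_gap: 0.712
gripper_force: 65.3
```

Emit:
arm_command(targets=[[0, 0, 0, 0, 0, 0, -1], [0, 0, 0, 0, 0, 0, -1], [0, 0, 0, 0, 0, 0, -1]])

```text
clock: 12.6
tool_pos: [538.8, 13.2, 153.4]
tcp_rot: [1.899, -2.501, -0.001]
contact_force: [0.7, 1.1, -1.0]
finger_gap: 0.713
gripper_force: 65.3
```

Run:
```python
from h import *
s=manip.observe();print(s['tool_pos'],s['tcp_rot'],s['finger_gap'],s['contact_force'])
for n in('scene','side'):
    c=cam(n);save(c,'f'+n+'.png');W=pts(c);p=W.reshape(-1,3);im=c['image'].reshape(-1,3).astype(int)
    for a,b in((84,98),(180,192)):
        r=p[(np.hypot(p[:,0]-541,p[:,1]-13)<48)&(p[:,2]>a)&(p[:,2]<b)&(im.min(1)>70)]
        if len(r)>20: print(n,a,len(r),circ(r[:,:2]),r.min(0).round(),r.max(0).round())
a=cv2.imread('pics/fscene.png')[150:290,220:380];a=cv2.resize(a,(480,420),interpolation=2);cv2.imwrite('pics/f.png',a)
```

```text
[538.78475552  13.24436884 153.369901  ] [ 1.89911984e+00 -2.50124995e+00 -7.08190931e-04] 0.7130255673660637 [ 0.7404041   1.06743345 -0.9589421 ]
scene 84 276 (array([537.4,  15.8]), np.float64(34.7)) [498. -32.  84.] [580.  60.  97.]
scene 180 60 (array([536.4,  13.1]), np.float64(29.0)) [500. -17. 180.] [575.  44. 191.]
side 84 211 (array([540.8,  10.4]), np.float64(35.1)) [496. -34.  84.] [580.  59.  98.]
side 180 82 (array([536.2,  12.3]), np.float64(30.6)) [494. -22. 180.] [570.  45. 192.]
```

View pics/f.png

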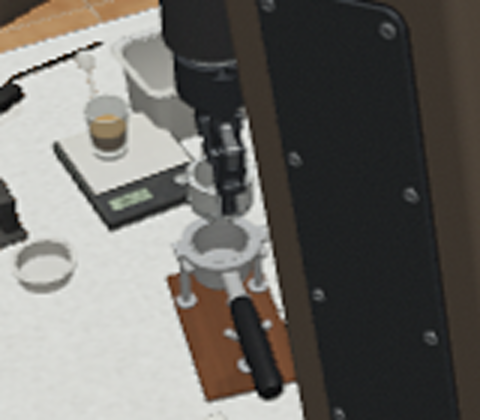

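Funnel above the mouth, about 3 mm short in x. Correcting and lowering.

Emit:
arm_command(targets=[[0.006, 0.001, 0, 0, 0, 0, -1], [0.006, 0.001, 0, 0, 0, 0, -1], [0.006, 0.001, -0.04, 0, 0, 0, -1], [0.006, 0.001, -0.075, 0, 0, 0, -1], [0.006, 0.001, -0.085, 0, 0, 0, -1]])

```text
clock: 13.32
tool_pos: [542.1, 14.2, 110.4]
tcp_rot: [1.899, -2.5, -0.001]
contact_force: [-0.4, 0.4, -0.0]
finger_gap: 0.716
gripper_force: 65.3
```

Emit:
arm_command(targets=[[0, 0, 0, 0, 0, 0, -1], [0, 0, -0.004, 0, 0, 0, -1], [0, 0, -0.008, 0, 0, 0, -1], [0, 0, -0.01, 0, 0, 0, -1], [0, 0, -0.01, 0, 0, 0, -1]])

```text
clock: 13.95
tool_pos: [542.7, 14.5, 106.3]
tcp_rot: [-1.901, 2.501, 0.0]
contact_force: [1.0, -0.3, -0.8]
finger_gap: 0.711
gripper_force: 65.3
```

Emit:
arm_command(targets=[[-0.001, -0.001, -0.004, 0, 0, 0, -1], [-0.001, -0.001, -0.008, 0, 0, 0, -1], [-0.001, -0.001, -0.011, 0, 0, 0, -1], [-0.001, -0.001, -0.011, 0, 0, 0, -1]])

```text
clock: 14.45
tool_pos: [542.2, 14.0, 100.6]
tcp_rot: [1.901, -2.501, -0.0]
contact_force: [-1.0, -0.4, -0.3]
finger_gap: 0.714
gripper_force: 65.3
```

Emit:
arm_command(targets=[[0, 0, -0.002, 0, 0, 0, -1], [0, 0, -0.003, 0, 0, 0, -1], [0, 0, -0.003, 0, 0, 0, -1]])

```text
clock: 14.82
tool_pos: [542.4, 14.0, 100.0]
tcp_rot: [-1.901, 2.501, -0.001]
contact_force: [-2.5, 0.6, 5.1]
finger_gap: 0.712
gripper_force: 65.9
```

Contact at the predicted height, so the shoulder is on the rim. Releasing and retreating.

Emit:
arm_command(targets=[[0, 0, 0, 0, 0, 0, 1], [0, 0, 0, 0, 0, 0, 1], [0, 0, 0, 0, 0, 0, 1], [0, 0, 0, 0, 0, 0, 1]])

```text
clock: 15.32
tool_pos: [542.2, 14.0, 99.2]
tcp_rot: [1.901, -2.501, -0.0]
contact_force: [0.9, 0.1, 0.9]
finger_gap: 1.001
gripper_force: 0.0
```

Emit:
arm_command(targets=[[0, 0, 0.04, 0, 0, 0, 1], [0, 0, 0.1, 0, 0, 0, 1], [0, 0, 0.2, 0, 0, 0, 1], [-0.06, -0.06, 0.27, 0, 0, 0, 1], [-0.15, -0.12, 0.3, 0, 0, 0, 1]])

```text
clock: 15.95
tool_pos: [467.8, -46.4, 251.1]
tcp_rot: [-1.9, 2.499, -0.002]
contact_force: [-0.3, -0.7, 0.6]
finger_gap: 1.0
gripper_force: 0.0
```

```bash
python3 look.py g
python3 - <<'E'
from h import *
for n in('gscene','gwrist'):
    c=dict(np.load(n+'.npz'));W=pts(c);p=W.reshape(-1,3);im=c['image'].reshape(-1,3).astype(int)
    for a,b,R in((84,98,48),(124,138,36)):
        r=p[(np.hypot(p[:,0]-541,p[:,1]-13)<R)&(p[:,2]>a)&(p[:,2]<b)]
        if a<90: r=r[np.hypot(r[:,0]-541,r[:,1]-13)>33]
        if len(r)>20: print(n,a,len(r),circ(r[:,:2]),np.percentile(r[:,2],[5,50,95]).round(1),np.linalg.lstsq(np.c_[r[:,:2]-[541,13],np.ones(len(r))],r[:,2],rcond=None)[0].round(3))
E
```

```text
[467.76352516 -46.35042856 251.12399462] [-1.90036915e+00  2.49889546e+00 -2.21680215e-03] 1.000184444368291 [-0.30503107 -0.70126422  0.5795558 ]
gscene 84 153 (array([540.,  14.]), np.float64(38.1)) [85.8 91.5 94.9] [ 2.7000e-02 -1.2000e-02  9.1522e+01]
gscene 124 121 (array([538.9,  14.1]), np.float64(28.8)) [125.1 128.6 131.9] [-1.00000e-03  4.00000e-03  1.28286e+02]
gwrist 84 1360 (array([541.8,  11.5]), np.float64(36.8)) [84.7 92.8 94.2] [1.1000e-02 3.6000e-02 9.2516e+01]
gwrist 124 1582 (array([541. ,  13.1]), np.float64(28.3)) [124.9 129.9 131. ] [-2.00000e-03 -3.00000e-03  1.29249e+02]
```

View pics/g.png

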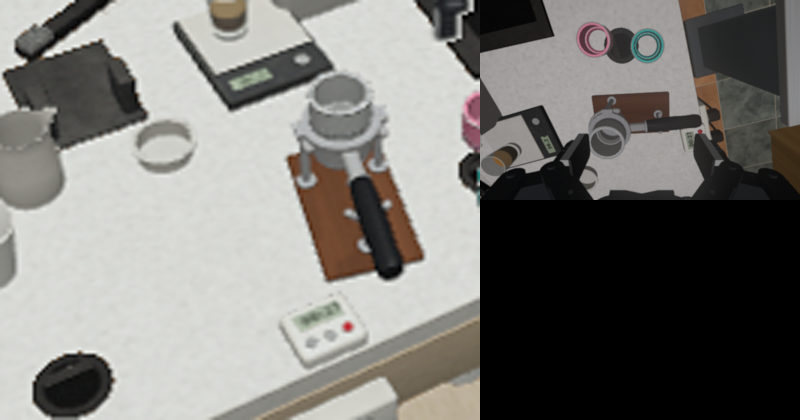

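The funnel is upright and centred, its top at 130 against a rim top of 93, and the arm is clear. Handing in.

```bash
python3 -c "
from rig import manip
print(manip.sign_off())"
```

```text
the job is handed in; nothing more can be done
None
```

The portafilter sits level in the dosing stand with the funnel seated upright in its basket. Both are released and the arm is clear; I handed the job in at about 16 s, and the hand-in returned no verdict.

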